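# Scan a sample canister and hold its bayonet collar home

### The arm

A 7-joint arm with a two-finger parallel gripper is mounted at the origin on the work surface. World frame = base frame: x ahead of the robot, y to its left, z up, the work surface at z = 0. Lengths are in m, angles in rad, forces in N, time in s.
With the tool pointing down it reaches from about 0.425 to 0.925 m from the base axis. Payload 6.8 kg.
Tool frame: the origin (TCP) lies midway between the tips of the shut fingers; the grasp point (between the pads) lies 19 mm behind it; z points along the fingers, y is the direction in which the jaws open and shut (so a half turn about z gives the same grasp; the last joint's range is limited). The gripper opens to 85 mm and grips with 20 to 120 N. Pads are 22 mm wide; open, the fingers measure 114 mm over their backs; the gripper's body (76 mm by 85 mm) begins 54 mm behind the grasp point. The pads swing forward as they close: fully open they stand 13 mm farther back than shut.
Start: joints at [-1.428, 0.477, 0.022, 1.555, -0.011, 1.109, -0.083], TCP at [0.168, 0.654, 0.231] pointing down, gripper open.
Joint ranges: [-2.96, 2.96], [-0.34, 2.1], [-1.41, 1.46], [0.24, 2.44], [-1.37, 4.51], [0.17, 1.92], [-2.96, 2.96]. Speed limits (rad/s): [2.39, 2.39, 3.14, 3.14, 3.14, 3.14, 3.14].

### API

Orientations are given as a unit quaternion [w, x, y, z].
In Python, from station import bot, vision gives the robot as it stands.
- The arm moves only by the tool move_arm, never from a script. Its argument "increments" is text: rows parted by semicolons, each of 7 numbers parted by spaces: the opening, from 0 (shut) to 1 (fully open), then the shift along the world's x, y, z in mm, then the turn, a rotation vector about the world's x, y, z in rad. In form: grip x y z rx ry rz; .... A call has exactly 8 rows; each row shifts and turns the commanded pose from where the row before left it; what a row does not reach is not made up. A row lasts 1/8 s, in which the tool goes at most 62.5 mm and 10.7 degrees, less where a joint would pass 70% of its speed; a pose out of reach is approached as far as the arm can. A call with a gripper value outside its range is refused whole. The fingers move at their own pace and stop on an object; "newtons" is the grip in N (left out, the last holds). Time passes only in rows, so rows that do not move let the fingers close, or fill a call up. It gives the time, the measured TCP pose, the force and the opening at its end, in the units of the state.
- bot.get_obs(): the state, without advancing time (a new reading comes with each control period).
- vision.read_camera(name): name is "scene" or "top"; returns (picture, depth): 480x640x3 uint8, red, green, blue; 480x640 float32, m along the optical axis (not along the pixel's ray), 0 where there is no reading.
- vision.calibration(name): a dict with "fx", "fy", "cx", "cy" (pixels), "k1" (the pictures are not rectified: a ray, as slopes to the right and down, at radius r is drawn at 1 + k1 r^2 times it, then the intrinsics apply), "R" (3x3) and "t" (3): a world point X has camera coordinates R X + t. Camera axes: x right, y down, z forward; pixel columns grow to the right and rows downward; lengths in m; the calibration is good to about 2 mm. A picture is of the moment at which its call begins. calibration takes no time and is no camera call.
- bot.hand_in(): hands the job in, once; it reports no verdict.
The state is a dict: "t": time; "q": joint angles; "joint_vel": joint speeds; "joint_torque": joint torques, N m; "eef_pos": TCP position; "tool_rot": TCP orientation; "contact_force": force on the tool from outside, world axes, zero at the start; "torque": the same for the moment, N m; "gripper_width": opening from 0.0 (shut) to 1.0 (fully open).
Only numpy, scipy, OpenCV 4.12 (cv2) and the standard library are available. Lean on these libraries where they do the work, as an engineer would, in place of code of your own. Each camera call takes 0.05 s, during which the arm holds its last target.

### The job

Book in the sample canister: first hold the hand scanner upright and steady for about a second some 7 cm above the barcode label, centred on it with its scan window lined up lengthwise with the label, and stand it back upright on the middle of its charging pad. Then turn the canister's knurled collar until its hidden keyways drop over the pins, push it down fully home against the sprung seal, and finish while holding it there: do not let go, it springs back. Leave the tube box, marker and jar where they are.

Things in the scene. Friction and masses are not known exactly. Their poses are not given: they have to be found in the camera images.
- canister: Fixed aluminium carrier plate 220 x 120 x 10 mm with a round steel canister body on it (86 mm across, flat deck 45 mm above the bench). Origin: on the bench, under the canister's axis. x axis: along the plate towards the label; the plate runs from x = -55 to +165 mm; z up.
- spigot (a point): Top centre of the spigot (24 mm across) that stands on the deck inside the collar, on the canister's axis, 95 mm above the bench. It bears three equal radial pins 120 degrees apart, hidden in the collar, at an unknown angle; collar and spigot have 1.5 mm side play.
- label (a point): Centre of the barcode label (68 x 44 mm, white with black bars) that lies face up on a grey block on the carrier plate, 112 mm from the canister's axis along the plate, 22.6 mm above the bench. x: the label's length, across the bars; z up.
- collar: Loose round knurled aluminium collar, closed flat top, 54 mm across, 51 mm high, about 0.22 kg. Origin: on its axis, 9 mm above the lower rim, 42 mm below the top; z up; a short black line on top marks its x axis. Origin height above the bench: 78 mm at first (resting on the pins), 66 dropped over them, 60 fully home. Fingers beside it have free room down to the deck.
- keyways (a point): Same point and axes as the collar's: its inner flange's underside, with three keyways 120 degrees apart, hidden by the rim. Turned clockwise seen from above, they line up with the pins between 20 and 75 degrees from the start; each is 4 mm wider than its pin (7 degrees play either way). Let go or lightly pressed, the collar then drops 12 mm onto the seal ring and can hardly be turned on.
- seal (a joint): Travel of the sprung rubber seal ring under the collar, m: 0 = up, 0.006 = stop. It begins to yield at 5 N and is at the stop at 12 N (the collar's own weight, about 2 N, counts); it pushes the collar back up if let go. Fully home is at or close to the stop.
- pad: Fixed black charging pad, 120 x 120 x 12 mm, flat on the bench; origin at the centre of its underside, z up.
- scanner: Hand scanner, about 0.17 kg, standing upright on the pad. Head at the bottom 56 x 44 x 36 mm (x, y, z); above it an upright white handle 34 x 26 mm (x, y) from 36 to 130 mm height. Origin: centre of its flat underside, where the downward-looking scan window is (window length along x); z up.
- tube_box: Orange box of sample tubes, 130 x 130 x 52 mm, loose; origin under its centre. Leave alone.
- marker: White marker pen with a green cap, 135 mm long, 16 mm thick, lying loose along its x axis; origin under its middle. Leave alone.
- jar: Small closed specimen jar, 52 mm across, 65 mm high, loose; origin under its centre. Leave alone.
Mind the look-alikes: they are no part of the job. Leave any green or yellow look-alike of the collar alone.

How it is judged:
By the outcome, as a careful person would: the job done as asked, in the order asked, and still so for the second after the job is handed in, while the arm keeps its last pose, push and grip.
It also fails if it takes over 64 s, if anything falls off the work surface, if the arm or the gripper's body presses on something with over 40 N, if the wrist force passes 120 N, or if a joint passes its speed limit or range.

## Working session

There is one attempt and no reset: what is moved stays moved. The work goes in short steps, Python scripts to look and compute and a tool call to move; the robot and the scene stay as the last step left them, time stands still between calls to the robot, and variables do not carry over. Pictures are saved under pics/ and viewed, and the job is handed in when it is done.

Besides the shell and the picture viewer there is one more tool, called after "Emit:" by a JSON object that holds its "api" and its "payload", one argument or row to a line. move_arm: Moves the arm, as the interface text tells. Its arguments: {"type":"object","properties":{"increments":{"type":"string"},"newtons":{"type":"number"}},"required":["increments"]}

```bash
mkdir -p pics; ls
python3 - <<'E'
from station import bot, vision
import cv2,numpy as np
o=bot.get_obs()
for k in o: print(k,o[k])
for n in("scene","top"):
    p,d=vision.read_camera(n); cv2.imwrite(f"pics/{n}0.png",p[:,:,::-1]); np.savez(f"{n}0.npz",p=p,d=d)
    print(n,vision.calibration(n))
E
```

```text
pics
t 0.0
q [-1.42811799  0.47781488  0.022314    1.55646515 -0.01148294  1.10929147
 -0.08311989]
joint_vel [ 0.00044797  0.00039787  0.00041256  0.00277604 -0.0001889  -0.00177043
 -0.00012234]
joint_torque [-5.25512041e-04 -5.96463311e+01  1.60773519e+00 -2.81187218e+01
  1.24431317e-02  9.46426706e-03 -3.08325632e-06]
eef_pos [0.16736252 0.65330462 0.23030953]
tool_rot [-4.50415303e-05  1.25044910e-01  9.92150651e-01 -9.24364173e-04]
contact_force [-0.56977279 -0.20940715 -1.00558622]
torque [ 0.02374874 -0.02837009 -0.03242585]
gripper_width 0.9976517828459508
scene {'fx': 619.5386497153617, 'fy': 619.5386497153617, 'cx': 319.7591015712845, 'cy': 247.0406548037945, 'k1': 0.03400815914164633, 'R': array([[ 0.06769041,  0.9977005 , -0.00342486],
       [ 0.84964845, -0.05944433, -0.52398844],
       [-0.52298712,  0.03255906, -0.85171849]]), 't': array([-0.00331499, -0.45031781,  1.46315213])}
top {'fx': 446.1859598784241, 'fy': 446.1859598784241, 'cx': 317.3734281573715, 'cy': 232.27467095256117, 'k1': -0.025108605381013827, 'R': array([[-0.0179231 , -0.99939608, -0.02976977],
       [-0.99701425,  0.02010123, -0.07455558],
       [ 0.07510896,  0.02834462, -0.9967724 ]]), 't': array([-0.02425111,  0.5786857 ,  0.90945504])}
```

View pics/scene0.png

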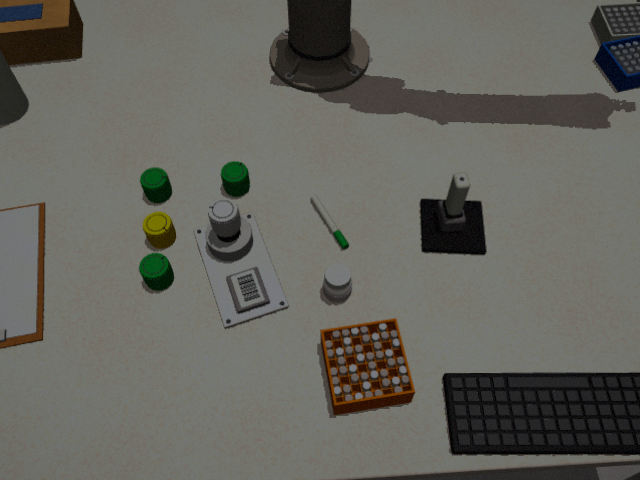

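View pics/top0.png

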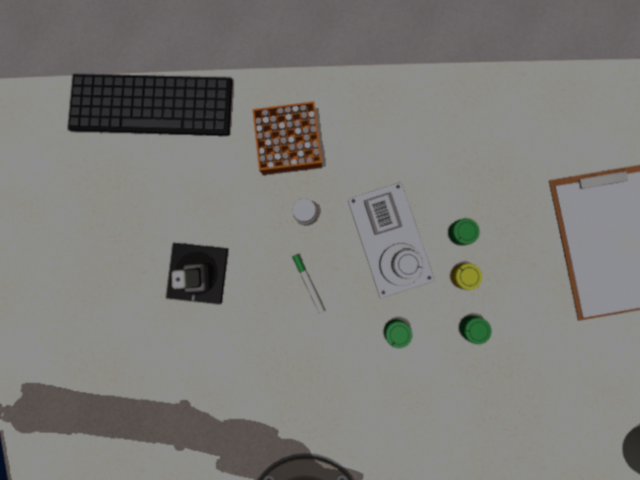

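```bash
cat > h.py <<'E'
import numpy as np,cv2
from station import bot,vision
C={n:vision.calibration(n) for n in("scene","top")}
def proj(n,X):
    c=C[n];X=np.atleast_2d(X);Y=X@c["R"].T+c["t"];s=Y[:,:2]/Y[:,2:];r2=(s**2).sum(1,keepdims=True);s=s*(1+c["k1"]*r2)
    return s*[c["fx"],c["fy"]]+[c["cx"],c["cy"]]
def ray(n,uv):
    c=C[n];d=(np.atleast_2d(uv).astype(float)-[c["cx"],c["cy"]])/[c["fx"],c["fy"]];s=d.copy()
    for _ in range(20): s=d/(1+c["k1"]*(s**2).sum(1,keepdims=True))
    return np.c_[s,np.ones(len(s))]
def plane(n,uv,z):
    c=C[n];o=-c["R"].T@c["t"];r=ray(n,uv)@c["R"]
    return o+r*((z-o[2])/r[:,2])[:,None]
def cloud(n,d):
    c=C[n];v,u=np.mgrid[:480,:640];uv=np.c_[u.ravel(),v.ravel()]
    P=(ray(n,uv)*d.reshape(-1,1)-c["t"])@c["R"]
    P[d.ravel()==0]=np.nan
    return P.reshape(480,640,3)
def crop(n,p,x0,y0,x1,y1,k,name):
    cv2.imwrite("pics/"+name,cv2.resize(np.ascontiguousarray(p[y0:y1,x0:x1,::-1]),None,fx=k,fy=k,interpolation=cv2.INTER_CUBIC))
def snap(tag):
    r={}
    for n in("scene","top"):
        p,d=vision.read_camera(n);r[n]=(p,d);np.savez(f"{n}{tag}.npz",p=p,d=d)
    return r
E
python3 - <<'E'
from h import *
o=[0.168,0.654,0.231]
for n in C: print(n,proj(n,[o,[0,0,0]]))
S=np.load("scene0.npz");T=np.load("top0.npz")
crop("top",T['p'],340,175,440,305,5,"t_can.png")
crop("top",T['p'],150,230,240,310,6,"t_pad.png")
crop("scene",S['p'],190,190,300,330,4,"s_can.png")
crop("scene",S['p'],410,165,495,260,6,"s_pad.png")
for n,D in(("scene",S),("top",T)):
    P=cloud(n,D['d']); 
    print(n,np.mean(D['d']>0), np.nanmedian(P[...,2]))
    m=(abs(P[...,2]-0.120)<0.03)
    # collar top z 0.12, scanner top 0.142
    for nm,zz in(("collar",0.12),("scan",0.142),("jar",.065),("box",.052)):
        m=(abs(P[...,2]-zz)<0.004)
        k,l,st,ce=cv2.connectedComponentsWithStats(m.astype(np.uint8))
        for i in range(1,k):
            if st[i,4]>25: print(nm,st[i],np.median(P[l==i],0).round(4))
E
```

```text
scene [[665.69065253   1.92013809]
 [318.35092241  55.74949601]]
top [[-100.87991689  479.86039485]
 [ 305.59680019  513.29128287]]
scene 0.9960970052083333 0.0006977959484827992
collar [289  17  61  20 182] [ 0.0604 -0.0048  0.1198]
collar [ 0 59  7 17 38] [ 0.1329 -0.649   0.1203]
collar [450 182  19  15  62] [0.5061 0.2145 0.1195]
collar [208 197  30  27 601] [ 0.5134 -0.2023  0.1201]
scan [288   6  63  22 188] [0.0623 0.0016 0.1419]
scan [453 172  17  17 196] [0.4933 0.2198 0.1415]
jar [  0  21  75  23 251] [-0.0244 -0.6213  0.0651]
jar [342  35   9  14  35] [0.0385 0.0601 0.0628]
jar [288  40  55  19 180] [ 0.0644 -0.0138  0.0643]
jar [ 0 78 18 24 84] [ 0.1501 -0.6566  0.0653]
jar [446 206  17   8  39] [0.5068 0.2164 0.0649]
jar [325 263  26  24 480] [ 0.6266 -0.0081  0.0647]
box [  0  38  75  11 224] [-0.023  -0.6298  0.052 ]
box [291  49  34  14  78] [ 0.0674 -0.0274  0.0532]
box [326  52  18   9  48] [0.0643 0.0331 0.0531]
box [ 0 86 20 22 75] [ 0.1514 -0.6589  0.0517]
box [221 161  26  24 443] [ 0.3741 -0.1908  0.0515]
box [140 167  27  23 440] [ 0.3781 -0.3472  0.0516]
box 
[... 320 characters left out ...]
  7   8  30] [0.7741 0.0162 0.0491]
box [339 366   8   8  27] [ 0.7934 -0.0139  0.0491]
box [343 385   7   8  26] [ 0.8254 -0.0107  0.0492]
top 0.9962141927083333 -0.0007277181375380344
collar [394 250  29  29 622] [ 0.5086 -0.204   0.1196]
scan [172 271  14  18 211] [0.4886 0.2172 0.1407]
jar [293 199  23  23 404] [ 0.6205 -0.0102  0.0641]
box [252 101  70  70 618] [0.778  0.0244 0.0508]
box [454 219  25  26 481] [ 0.5723 -0.3349  0.0508]
box [456 264  26  26 513] [ 0.4809 -0.3352  0.0506]
box [184 266  20  24  96] [0.496  0.2051 0.052 ]
box [465 317  27  27 541] [ 0.3755 -0.3491  0.0508]
box [386 322  27  26 511] [ 0.3691 -0.1937  0.0506]
box [636 447   4  22  52] [ 0.1263 -0.6508  0.0506]
```

View pics/t_can.png

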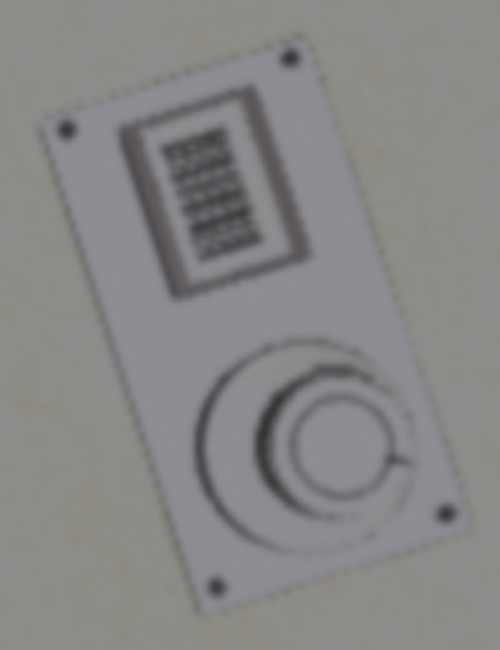

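View pics/t_pad.png

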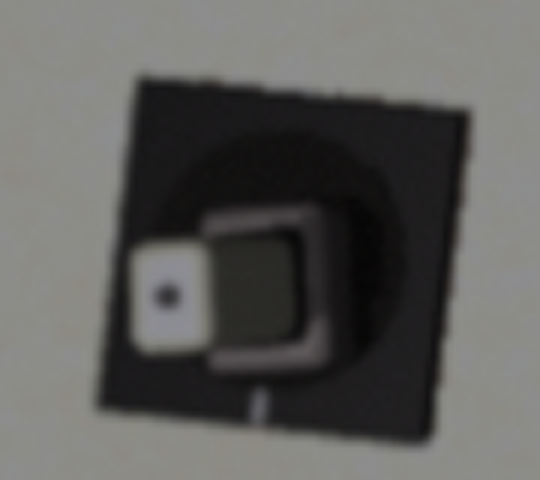

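View pics/s_can.png

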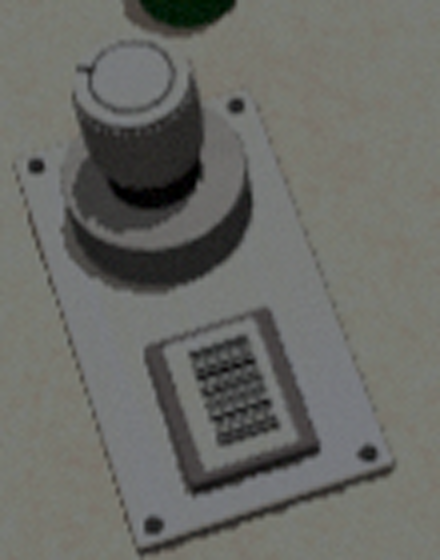

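View pics/s_pad.png

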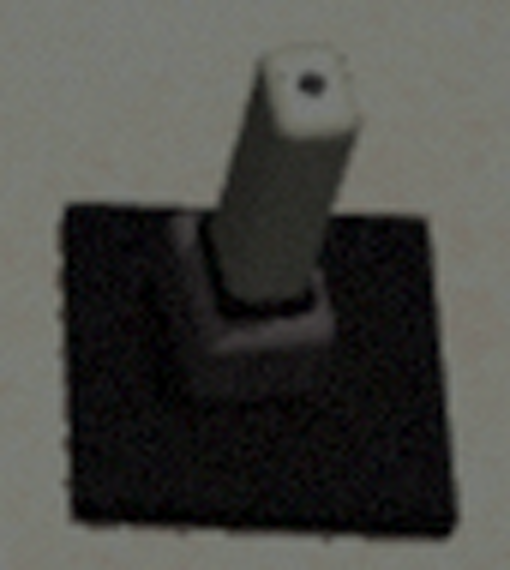

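```bash
cat > m.py <<'E'
from h import *
D={n:np.load(n+"0.npz") for n in C}
def hc(n,uv):
    g=cv2.cvtColor(D[n]['p'],cv2.COLOR_RGB2GRAY).astype(float);u,v=uv
    for _ in range(5):
        a,b=int(round(u)),int(round(v));w=g[b-3:b+4,a-3:a+4];w=np.clip(np.percentile(w,60)-8-w,0,None)
        yy,xx=np.mgrid[b-3:b+4,a-3:a+4];u,v=(w*xx).sum()/w.sum(),(w*yy).sum()/w.sum()
    return u,v
def cr(pts,k,o): return (np.array(pts)+.5)/k-.5+o
H={"top":cr([(66,130),(290,58),(447,513),(217,587)],5,[340,175]),"scene":cr([(153,525),(368,454),(236,105),(36,166)],4,[190,190])}
# order top: label-left.. 
for n in C:
    uv=np.array([hc(n,x) for x in H[n]]);P=plane(n,uv,.010);print(n,uv.round(1).tolist());print(P.round(4))
    c=P.mean(0);print(" centre",c.round(4), "sizes",[np.linalg.norm(P[i]-P[(i+1)%4]).round(4) for i in range(4)])
E
cat >> m.py <<'E'
PC={"top":cr([(138,77),(470,112),(432,443),(97,408)],6,[150,230]),"scene":cr([(66,207),(427,217),(452,522),(73,518)],6,[410,165])}
for n in C:
    P=plane(n,PC[n],.012);c=P.mean(0);print("pad",n,P.round(4).tolist(),c.round(4),[np.linalg.norm(P[i]-P[(i+1)%4]).round(4) for i in range(4)])
E
python3 m.py
```

```text
scene [[227.9, 321.0], [281.6, 303.0], [248.6, 216.0], [198.6, 231.1]]
[[ 0.6754 -0.205   0.01  ]
 [ 0.6468 -0.1091  0.01  ]
 [ 0.4531 -0.1669  0.01  ]
 [ 0.4816 -0.263   0.01  ]]
 centre [ 0.5642 -0.186   0.01  ] sizes [np.float64(0.1), np.float64(0.2021), np.float64(0.1003), np.float64(0.2023)]
top [[352.9, 200.5], [397.6, 186.1], [428.8, 277.3], [382.8, 292.0]]
[[ 0.645  -0.1114  0.01  ]
 [ 0.6735 -0.2066  0.01  ]
 [ 0.4802 -0.2655  0.01  ]
 [ 0.4515 -0.1691  0.01  ]]
 centre [ 0.5625 -0.1882  0.01  ] sizes [np.float64(0.0994), np.float64(0.2021), np.float64(0.1006), np.float64(0.2019)]
pad scene [[0.4377, 0.174, 0.012], [0.4502, 0.2916, 0.012], [0.5667, 0.2756, 0.012], [0.557, 0.1579, 0.012]] [0.5029 0.2248 0.012 ] [np.float64(0.1182), np.float64(0.1176), np.float64(0.1181), np.float64(0.1204)]
pad top [[0.5634, 0.2738, 0.012], [0.5487, 0.1549, 0.012], [0.4332, 0.1688, 0.012], [0.447, 0.2878, 0.012]] [0.4981 0.2213 0.012 ] [np.float64(0.1197), np.float64(0.1164), np.float64(0.1198), np.float64(0.1173)]
```

```bash
cat > rect.py <<'E'
from h import *
def rect(n,p,c,z,half=.08,s=.0005):
    N=int(2*half/s)+1;i=np.arange(N)*s-half
    X,Y=np.meshgrid(c[1]-i,c[0]-i) # cols: -y, rows: -x (robot view from above, x up, y left)
    uv=proj(n,np.c_[X.ravel()*0+Y.ravel(),X.ravel(),np.full(X.size,z)]).astype(np.float32).reshape(N,N,2)
    return cv2.remap(p,uv[...,0],uv[...,1],cv2.INTER_CUBIC)
E
python3 - <<'E'
from rect import *
D={n:np.load(n+"0.npz") for n in C}
def g(a): return np.clip(a.astype(float)*1.6,0,255).astype(np.uint8)
for nm,c,z,h in(("pad",(.5,.223),.012,.08),("scan",(.492,.218),.142,.05),("head",(.5,.21),.048,.05),("col",(.512,-.203),.12,.05),("lab",(.617,-.171),.0226,.05)):
    a=[g(rect(n,D[n]['p'],c,z,h,h/190)) for n in("scene","top")]
    for q in a: cv2.drawMarker(q,(190,190),(255,0,0),0,12,1)
    cv2.imwrite(f"pics/r_{nm}.png",np.hstack(a)[:,:,::-1])
E
```

```text
(no output)
```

View pics/r_pad.png

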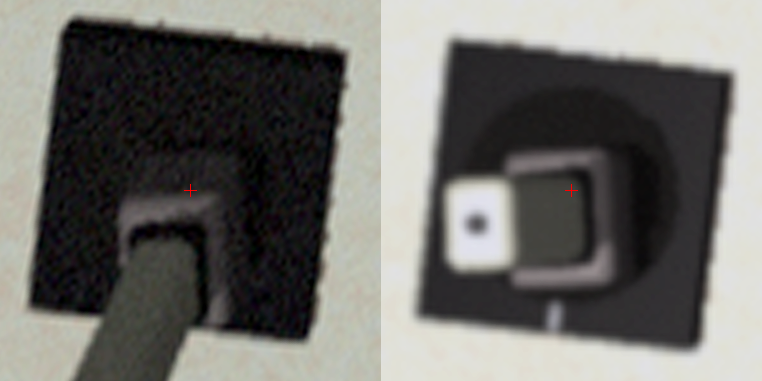

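View pics/r_scan.png

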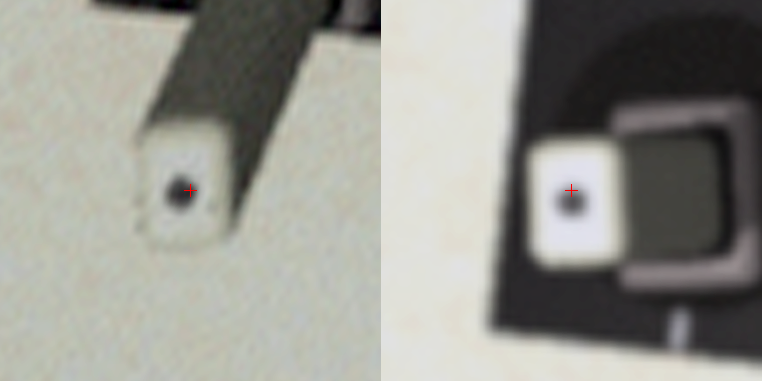

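View pics/r_col.png

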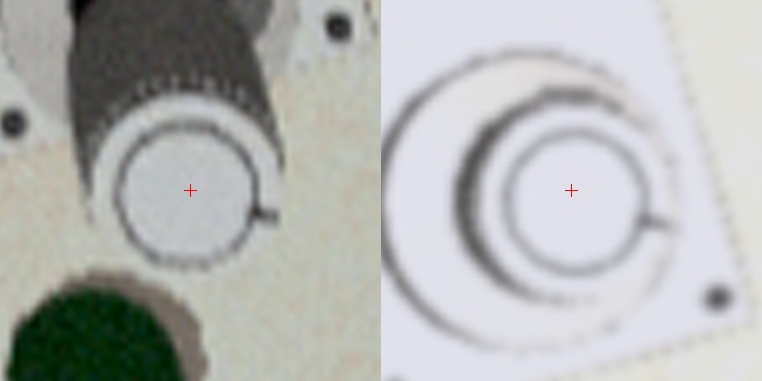

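View pics/r_lab.png

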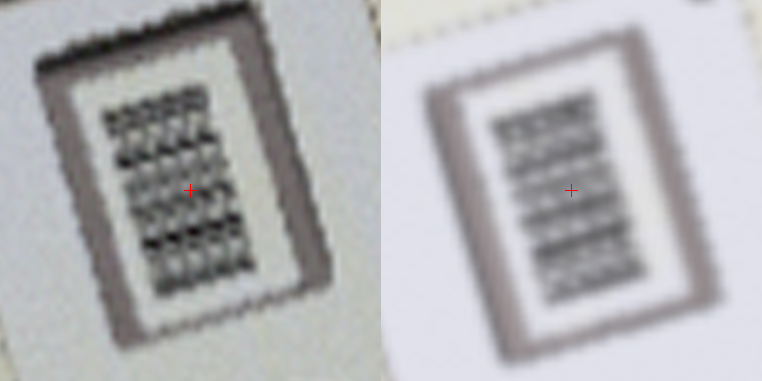

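View pics/r_head.png

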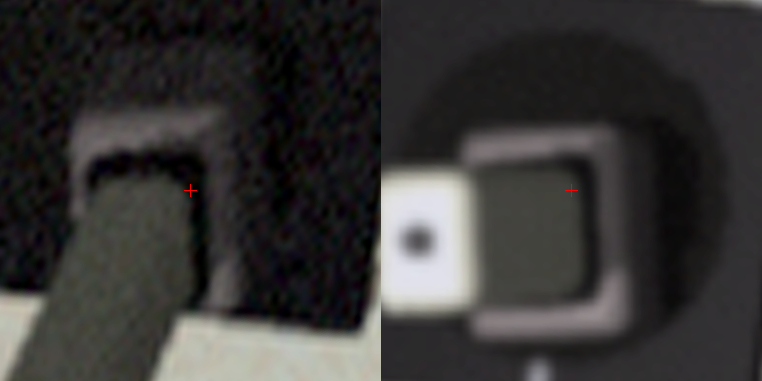

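Run:
```python
from rect import *
D={n:np.load(n+"0.npz") for n in C}
s=.00025
def mr(n,c,z,half,f,seed):
    a=rect(n,D[n]['p'],c,z,half,s); g=cv2.cvtColor(a,cv2.COLOR_RGB2GRAY); m=f(g).astype(np.uint8)
    k,l,st,ce=cv2.connectedComponentsWithStats(m)
    i=l[seed] if seed else 1+np.argmax(st[1:,4])
    m=(l==i).astype(np.uint8)
    cs,_=cv2.findContours(m,0,1);r=cv2.minAreaRect(max(cs,key=cv2.contourArea))
    N=g.shape[0]//2
    print(n,"c",(c[0]-(r[0][1]-N)*s).__round__(4),(c[1]-(r[0][0]-N)*s).__round__(4),"size mm",np.round(np.array(r[1])*s*1e3,1),"cv angle",round(r[2],2))
N=120
a=rect("top",D["top"]['p'],(.49,.219),.142,.03,s);print(cv2.cvtColor(a,cv2.COLOR_RGB2GRAY)[::20,::20])
mr("top",(.49,.219),.142,.03,lambda g:g>85,(100,120))
for t in(50,60,70): mr("top",(.5,.223),.012,.075,lambda g:g<t,None);mr("scene",(.5,.223),.012,.075,lambda g:g<t,None)
```

```text
[[140 140 140 123  28  25  23  18  18  17  17  17  17]
 [140 139 140 108  24  25  19  18  17  32  39  43  45]
 [140 140 140 106  24  23  18  18  27  73  72  69  65]
 [140 139 140  87  34  74  84  87  79  44  36  35  33]
 [141 139 140  65  85 137 139 140 131  64  42  42  41]
 [139 138 137  57  87 141 136 140 136  70  43  43  42]
 [139 138 134  45  82 133  64 104 136  72  43  42  42]
 [139 139 129  34  78 139 112 129 137  79  43  43  42]
 [138 139 124  30  79 141 141 142 138  85  43  43  43]
 [140 139 111  27  55 130 131 130 120  67  44  41  38]
 [141 141 101  25  27  35  35  34  26  64  82  83  82]
 [140 139  88  25  27  27  27  26  27  32  34  34  32]
 [138 139  77  27  26  27  27  27  28  28  28  27  58]]
top c 0.4887 0.2166 size mm [32.5 24.5] cv angle 88.18
top c 0.4982 0.2213 size mm [118.6 116.7] cv angle 7.13
scene c 0.4936 0.2254 size mm [120.6 146.7] cv angle 6.97
top c 0.4982 0.2213 size mm [119.5 117.7] cv angle 7.06
scene c 0.4938 0.2254 size mm [121.3 147.3] cv angle 6.97
top c 0.4982 0.2213 size mm [120.5 118.7] cv angle 7.18
scene c 0.494 0.2253 size mm [122.3 147.9] cv angle 7.03
```

Emit:
{"api": "move_arm", "payload": {
  "increments": "1 35 -48 -2 0 0 0.04; 1 35 -48 -2 0 0 0.04; 1 35 -48 -2 0 0 0.04; 1 35 -48 -2 0 0 0.04; 1 35 -48 -2 0 0 0.04; 1 35 -48 -2 0 0 0.04; 1 35 -48 -2 0 0 0.04; 1 35 -48 -2 0 0 0.015",
  "newtons": 40
}}

```text
t: 1.1
eef_pos: [0.4483, 0.2681, 0.2152]
tool_rot: [-0.0, -0.023, 1.0, 0.0]
contact_force: [0.3, 0.6, 0.3]
gripper_width: 1.006
```

Emit:
{"api": "move_arm", "payload": {
  "increments": "1 21 -25 -5 0 0 0; 1 21 -26 -5 0 0 0; 1 0 0 -20 0 0 0; 1 0 0 0 0 0 0; 1 0 0 0 0 0 0; 1 0 0 0 0 0 0; 1 0 0 0 0 0 0; 1 0 0 0 0 0 0"
}}

```text
t: 2.1
eef_pos: [0.4895, 0.2191, 0.1856]
tool_rot: [0.0, -0.022, 1.0, 0.0]
contact_force: [-0.6, -1.2, -0.2]
gripper_width: 1.001
```

Run:
```python
from h import *
r=snap("1"); o=bot.get_obs(); print(o['eef_pos'],o['tool_rot'],o['q'])
crop("scene",r['scene'][0],380,70,560,270,3,"s1.png");crop("top",r['top'][0],120,190,280,330,4,"t1.png")
```

```text
[0.48951572 0.21900311 0.18546375] [ 8.95053291e-05 -2.21698205e-02  9.99754213e-01  7.09997119e-05] [-0.68082579  0.30179     0.17403691  1.94460363 -0.06578699  0.90032121
  1.14153479]
```

View pics/s1.png

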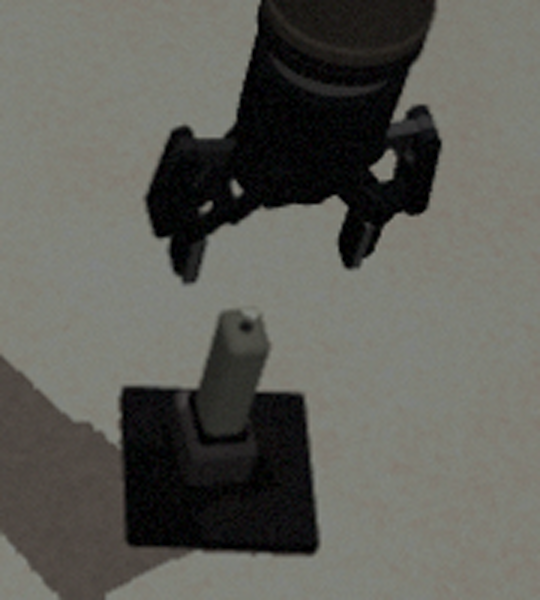

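View pics/t1.png

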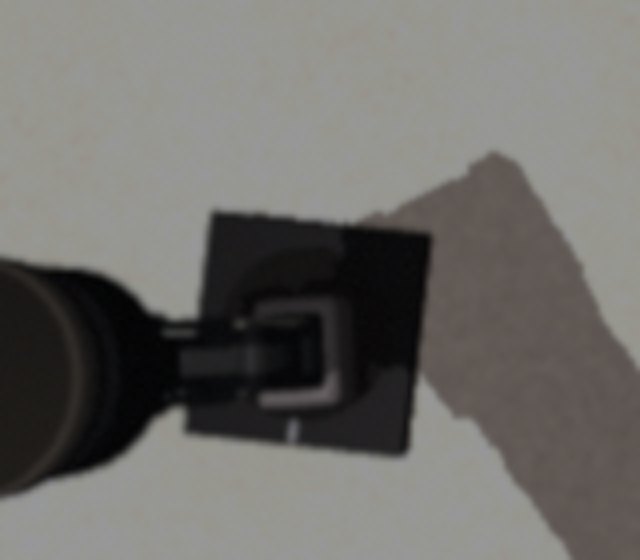

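Emit:
{"api": "move_arm", "payload": {
  "increments": "1 0 0 -25 0 0 0; 1 0 0 -25 0 0 0; 1 0 0 -25 0 0 0; 1 0 0 -18 0 0 0; 1 0 0 -11 0 0 0; 1 0 0 0 0 0 0; 0.2 0 0 0 0 0 0; 0.2 0 0 0 0 0 0",
  "newtons": 40
}}

```text
t: 3.2
eef_pos: [0.49, 0.2191, 0.0821]
tool_rot: [0.001, -0.022, 1.0, 0.0]
contact_force: [-0.1, -1.1, -0.9]
gripper_width: 0.606
```

Emit:
{"api": "move_arm", "payload": {
  "increments": "0.2 0 0 0 0 0 0; 0.2 0 0 0 0 0 0; 0.2 0 0 0 0 0 0; 0.2 0 0 0 0 0 0; 0.2 0 0 5 0 0 0; 0.2 0 0 10 0 0 0; 0.2 0 0 0 0 0 0; 0.2 0 0 0 0 0 0"
}}

```text
t: 4.2
eef_pos: [0.4895, 0.2189, 0.0964]
tool_rot: [0.0, -0.022, 1.0, 0.0]
contact_force: [-0.2, -1.1, -1.6]
gripper_width: 0.297
```

Run:
```python
from h import *
r=snap("2"); o=bot.get_obs(); print(o['eef_pos'],o['tool_rot'],o['contact_force'],o['torque'])
crop("scene",r['scene'][0],380,70,560,270,3,"s2.png");crop("top",r['top'][0],120,190,280,330,4,"t2.png")
```

```text
[0.4893126  0.21881057 0.09609154] [-2.09839946e-04 -2.21116175e-02  9.99755481e-01 -1.01047091e-04] [-0.16953453  0.45830641 -2.3938233 ] [-0.00832898 -0.004586    0.02552845]
```

View pics/s2.png

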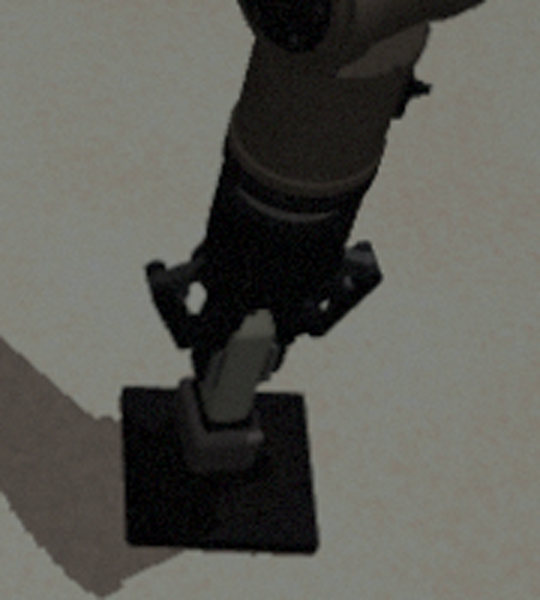

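View pics/t2.png

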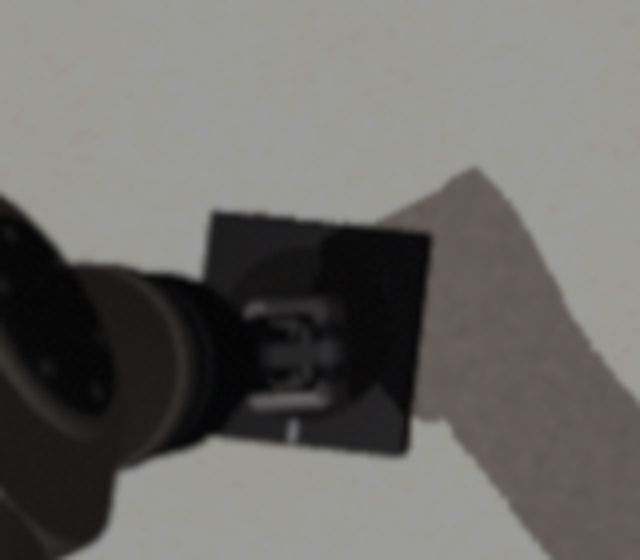

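Emit:
{"api": "move_arm", "payload": {
  "increments": "0.2 0 0 33 0 0 0; 0.2 0 0 33 0 0 0; 0.2 8 -25 0 0 0 0.03; 0.2 15 -45 0 0 0 0.03; 0.2 18 -55 0 0 0 0.03; 0.2 18 -55 0 0 0 0.03; 0.2 18 -55 0 0 0 0.03; 0.2 18 -55 0 0 0 0.03"
}}

```text
t: 5.3
eef_pos: [0.5848, -0.0728, 0.1621]
tool_rot: [-0.0, -0.113, 0.994, 0.0]
contact_force: [0.7, 0.7, -0.8]
gripper_width: 0.303
```

Emit:
{"api": "move_arm", "payload": {
  "increments": "0.2 16 -50 0 0 0 0.03; 0.2 11 -32 0 0 0 0.03; 0.2 6 -18 0 0 0 0.008; 0.2 0 0 0 0 0 0; 0.2 0 0 0 0 0 0; 0.2 0 0 0 0 0 0; 0.2 0 0 0 0 0 0; 0.2 0 0 0 0 0 0"
}}

```text
t: 6.3
eef_pos: [0.6175, -0.1705, 0.1624]
tool_rot: [0.0, -0.146, 0.989, 0.0]
contact_force: [-0.3, -0.3, -1.5]
gripper_width: 0.3
```

Run:
```python
from h import *
r=snap("3"); o=bot.get_obs(); print(o['eef_pos'],o['tool_rot'],o['contact_force'],o['q'])
crop("scene",r['scene'][0],180,170,330,330,4,"s3.png");crop("top",r['top'][0],300,140,450,310,4,"t3.png")
```

```text
[ 0.61750734 -0.17090746  0.16237766] [ 2.27586873e-05 -1.45670376e-01  9.89333180e-01  1.61236294e-05] [-0.731516   -0.20650381 -2.27303581] [ 5.88639225e-04  4.95867857e-01  2.35826354e-01  1.71937727e+00
 -1.37900707e-01  9.42513854e-01  2.15344186e+00]
```

View pics/s3.png

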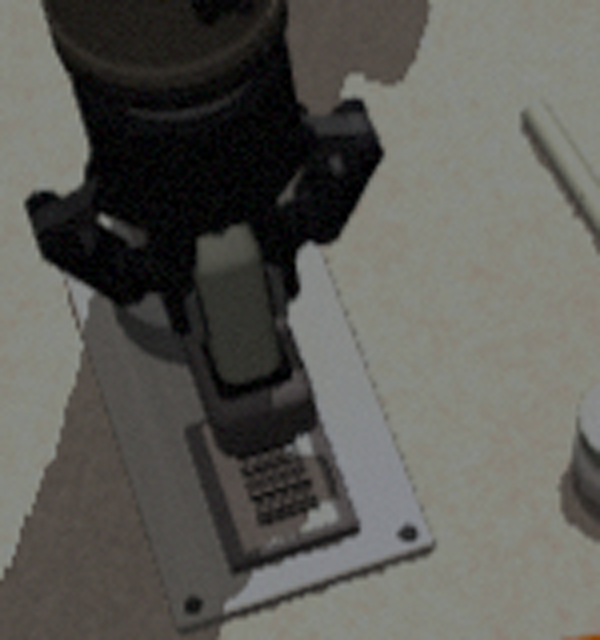

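View pics/t3.png

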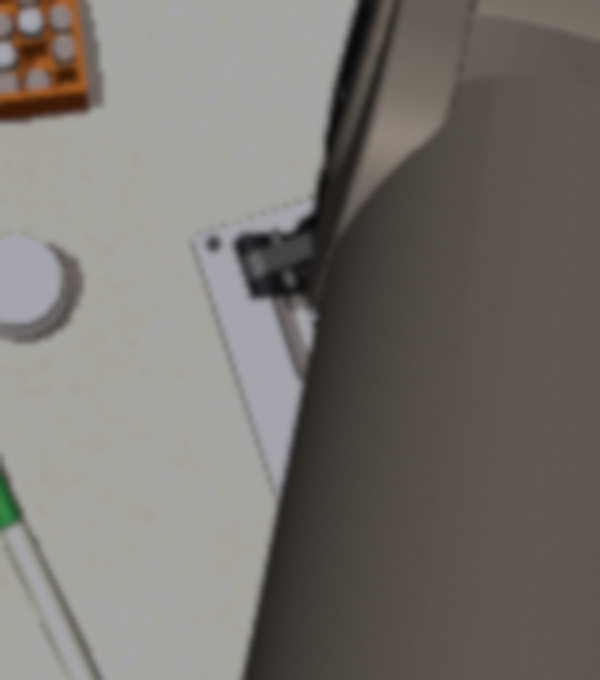

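Run:
```python
from h import *
p=np.load("scene3.npz")['p'];k=4
im=cv2.resize(np.ascontiguousarray(p[170:330,180:330,::-1]),None,fx=k,fy=k,interpolation=cv2.INTER_CUBIC);im=np.clip(im*1.8,0,255).astype(np.uint8)
a=np.radians(16.75);R=np.array([[np.cos(a),-np.sin(a)],[np.sin(a),np.cos(a)]])
def box(c,l,w,z,col):
    q=np.array([[l,w],[l,-w],[-l,-w],[-l,w]])/2@R.T+c
    uv=(proj("scene",np.c_[q,[z]*4])+.5-[180,170])*k
    cv2.polylines(im,[np.round(uv).astype(int)],1,col,1)
c=np.array([.6175+.0009,-.1708+.0011])
box(c,.056,.044,.0926,(0,0,255));box(c,.056,.044,.1286,(0,255,0));box(c,.034,.026,.2226,(255,0,0));box(np.array([.6187,-.1696]),.068,.044,.0226,(0,255,255))
cv2.imwrite("pics/s3o.png",im)
```

```text
(no output)
```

View pics/s3o.png

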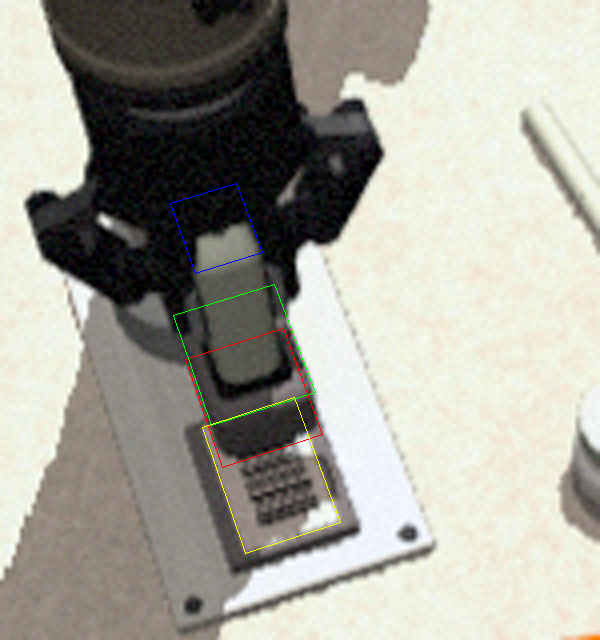

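Emit:
{"api": "move_arm", "payload": {
  "increments": "0.2 0 0 0 0 0 0; 0.2 0 0 0 0 0 0; 0.2 0 0 0 0 0 0; 0.2 0 0 0 0 0 0; 0.2 0 0 0 0 0 0; 0.2 0 0 0 0 0 0; 0.2 0 0 0 0 0 0; 0.2 0 0 0 0 0 0"
}}

```text
t: 7.4
eef_pos: [0.6175, -0.1711, 0.1623]
tool_rot: [0.0, -0.146, 0.989, -0.0]
contact_force: [0.1, -0.8, -0.6]
gripper_width: 0.302
```

Emit:
{"api": "move_arm", "payload": {
  "increments": "0.2 -8 25 0 0 0 -0.04; 0.2 -14 45 0 0 0 -0.05; 0.2 -17 55 0 0 0 -0.05; 0.2 -17 55 0 0 0 -0.05; 0.2 -17 55 0 0 0 -0.05; 0.2 -16 55 0 0 0 -0.05; 0.2 -14 50 0 0 0 -0.05; 0.2 -10 34 0 0 0 -0.05"
}}

```text
t: 8.4
eef_pos: [0.5036, 0.2059, 0.1625]
tool_rot: [0.0, 0.048, 0.999, 0.001]
contact_force: [1.1, 0.4, -2.3]
gripper_width: 0.303
```

Emit:
{"api": "move_arm", "payload": {
  "increments": "0.2 -5 20 0 0 0 -0.024; 0.2 0 0 0 0 0 0; 0.2 0 0 -25 0 0 0; 0.2 0 0 -25 0 0 0; 0.2 0 0 -15 0 0 0; 0.2 0 0 -6 0 0 0; 0.2 0 0 0 0 0 0; 0.2 0 0 0 0 0 0"
}}

```text
t: 9.4
eef_pos: [0.5001, 0.2231, 0.0921]
tool_rot: [0.001, 0.061, 0.998, 0.0]
contact_force: [-0.1, -0.1, -0.9]
gripper_width: 0.298
```

Run:
```python
from h import *
r=snap("4"); o=bot.get_obs(); print(o['eef_pos'],o['tool_rot'],o['contact_force'],o['q'])
crop("scene",r['scene'][0],400,150,510,270,5,"s4.png");crop("top",r['top'][0],140,220,250,320,6,"t4.png")
```

```text
[0.49999669 0.22315031 0.09203806] [5.32362176e-04 6.08532376e-02 9.98146495e-01 4.16887796e-04] [ 0.02846957 -0.93421549 -1.17919861] [-0.69514375  0.45208478  0.20369543  1.99166023 -0.13629872  0.70925336
  1.041167  ]
```

View pics/s4.png

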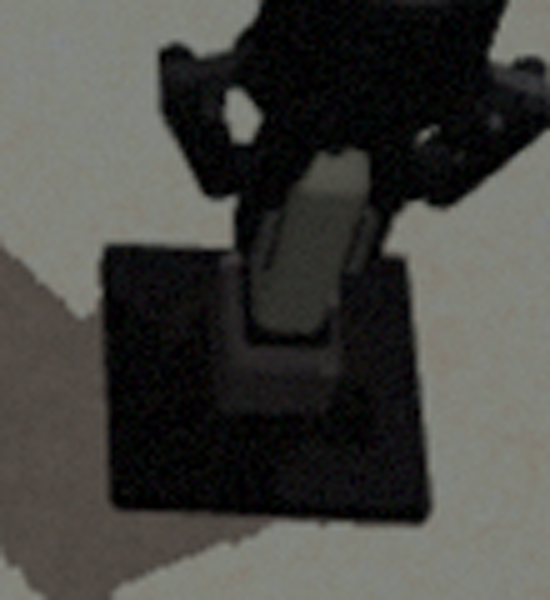

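View pics/t4.png

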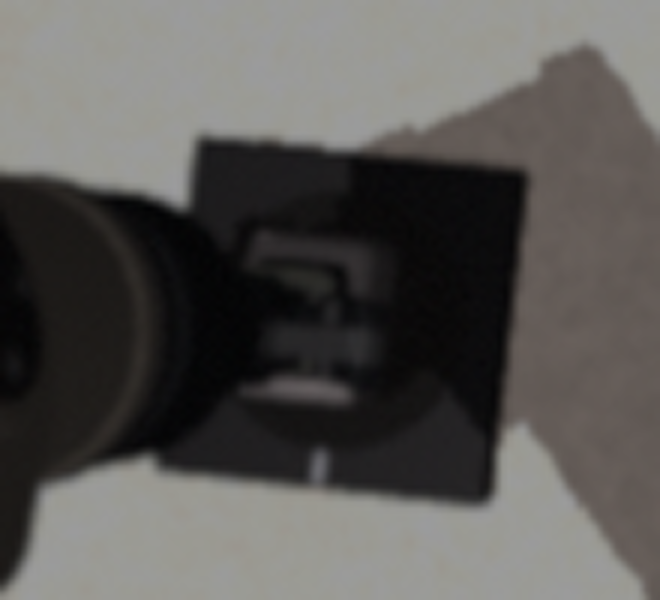

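Emit:
{"api": "move_arm", "payload": {
  "increments": "0.2 0 0 -5 0 0 0; 0.2 0 0 -3 0 0 0; 0.2 0 0 -2 0 0 0; 0.2 0 0 0 0 0 0; 0.2 0 0 0 0 0 0; 0.6 0 0 0 0 0 0; 1 0 0 0 0 0 0; 1 0 0 0 0 0 0"
}}

```text
t: 10.5
eef_pos: [0.4996, 0.2229, 0.0812]
tool_rot: [0.0, 0.061, 0.998, -0.0]
contact_force: [0.4, -1.0, 0.5]
gripper_width: 0.925
```

Emit:
{"api": "move_arm", "payload": {
  "increments": "1 0 0 0 0 0 0; 1 0 0 0 0 0 0; 1 0 0 0 0 0 0; 1 0 0 10 0 0 0; 1 0 0 25 0 0 0; 1 0 0 35 0 0 0; 1 0 0 50 0 0 0; 1 0 0 40 0 0 0"
}}

```text
t: 11.5
eef_pos: [0.4998, 0.2229, 0.244]
tool_rot: [0.001, 0.061, 0.998, 0.001]
contact_force: [0.7, 0.5, -0.0]
gripper_width: 1.001
```

Emit:
{"api": "move_arm", "payload": {
  "increments": "1 0 -50 0 0 0 0; 1 0 -55 0 0 0 0; 1 0 -55 0 0 0 0; 1 0 0 0 0 0 0; 1 0 0 0 0 0 0; 1 0 0 0 0 0 0; 1 0 0 0 0 0 0; 1 0 0 0 0 0 0"
}}

```text
t: 12.5
eef_pos: [0.4995, 0.0636, 0.2412]
tool_rot: [-0.0, 0.06, 0.998, -0.0]
contact_force: [-0.4, -0.1, 0.1]
gripper_width: 1.001
```

Run:
```python
from rect import *
r=snap("5"); o=bot.get_obs(); print(o['t'],o['eef_pos'],o['tool_rot'],o['contact_force'],o['q'])
def g(a): return np.clip(a.astype(float)*2,0,255).astype(np.uint8)
a=[g(rect(n,r[n][0],(.5,.223),z,.08,.08/190)) for n,z in(("scene",.012),("top",.012))]+[g(rect("top",r["top"][0],(.5,.223),.142,.08,.08/190))]
cv2.imwrite("pics/r5.png",np.hstack(a[1:])[:,:,::-1]);cv2.imwrite("pics/r5s.png",r['scene'][0][:,:,::-1])
```

```text
12.6 [0.49948769 0.0632232  0.24123994] [-7.39293228e-05  6.05607529e-02  9.98164509e-01 -4.19195302e-05] [ 0.68473231 -0.19805327  0.07667754] [-0.54189292  0.18288877  0.33384879  1.96507516 -0.07061633  1.00481581
  1.2743064 ]
```

View pics/r5.png

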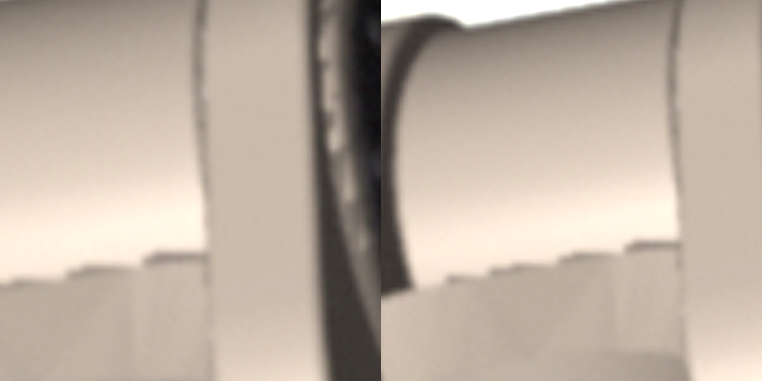

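View pics/r5s.png

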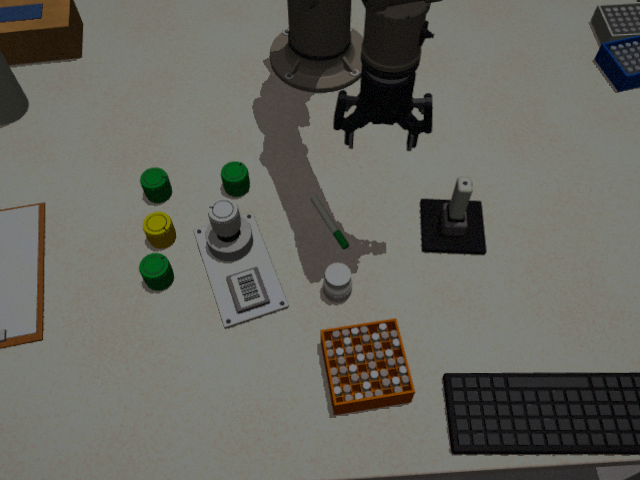

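Emit:
{"api": "move_arm", "payload": {
  "increments": "1 2 -50 0 0 0 0; 1 2 -55 -10 0 0 0; 1 2 -55 -10 0 0 0; 1 2 -55 -10 0 0 0; 1 2 -51 0 0 0 0; 1 0 0 0 0 0 0; 1 0 0 0 0 0 0; 1 0 0 0 0 0 0",
  "newtons": 60
}}

```text
t: 13.6
eef_pos: [0.5099, -0.2013, 0.2112]
tool_rot: [-0.0, 0.06, 0.998, 0.0]
contact_force: [0.5, 0.3, 0.9]
gripper_width: 0.998
```

Run:
```python
from rect import *
r=snap("6"); o=bot.get_obs(); print(o['t'],o['eef_pos'],o['tool_rot'],o['contact_force'],o['q'])
def g(a): return np.clip(a.astype(float)*2,0,255).astype(np.uint8)
cv2.imwrite("pics/r6.png",np.hstack([g(rect("top",r["top"][0],(.5,.223),z,.08,.08/190)) for z in(.012,.142)])[:,:,::-1])
crop("scene",r['scene'][0],150,90,310,290,3,"s6.png");crop("top",r['top'][0],340,170,460,310,4,"t6.png")
```

```text
13.7 [ 0.5098489  -0.20159593  0.21132985] [1.63652600e-05 5.96606225e-02 9.98218675e-01 2.93230054e-04] [0.41801125 0.5465419  0.63564236] [-0.1257953   0.30934296  0.47883355  1.90752678 -0.17219471  0.96478968
  1.88359449]
```

View pics/r6.png

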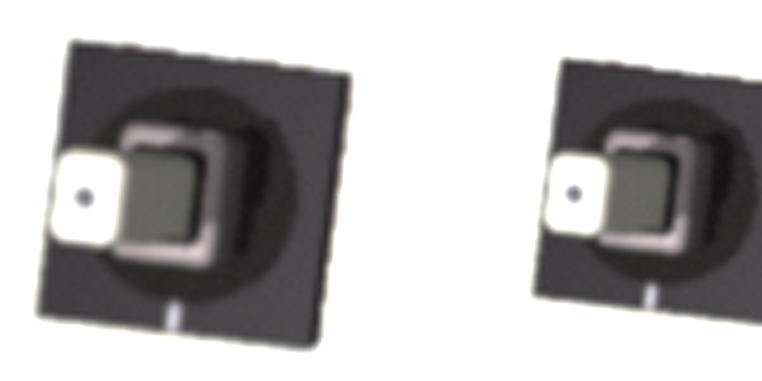

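View pics/s6.png

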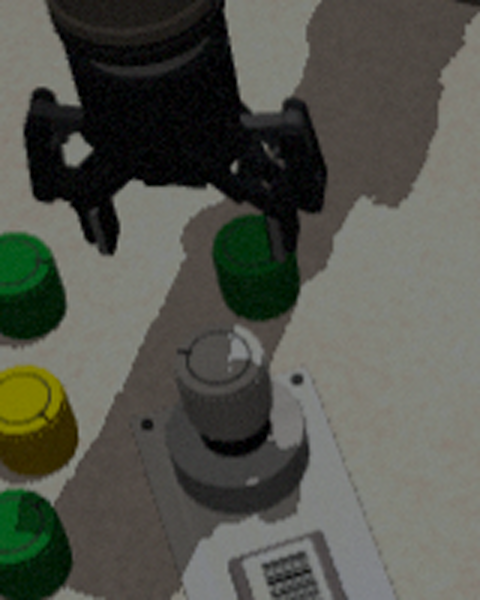

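View pics/t6.png

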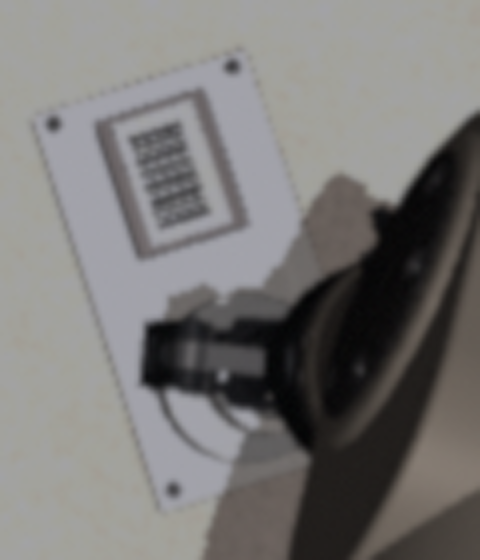

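Emit:
{"api": "move_arm", "payload": {
  "increments": "1 0 -1.7 -30 0 0 0; 1 0 0 -35 0 0 0; 1 0 0 -35 0 0 0; 1 0 0 -25 0 0 0; 1 0 0 -10 0 0 0; 1 0 0 0 0 0 0; 1 0 0 0 0 0 0; 1 0 0 0 0 0 0"
}}

```text
t: 14.7
eef_pos: [0.5102, -0.205, 0.0773]
tool_rot: [0.001, 0.061, 0.998, -0.0]
contact_force: [0.0, 0.2, -0.5]
gripper_width: 1.002
```

Run:
```python
from rect import *
p,d=vision.read_camera("scene"); o=bot.get_obs(); print(o['t'],o['eef_pos'],o['tool_rot'],o['contact_force'],o['torque'])
crop("scene",p,150,90,310,290,3,"s7.png")
```

```text
14.75 [ 0.51007063 -0.20493183  0.07713377] [ 7.63435005e-04  6.08679757e-02  9.98145531e-01 -6.84487260e-05] [-0.22400743 -0.47895791 -0.22637368] [0.00713595 0.00482453 0.02388854]
```

View pics/s7.png

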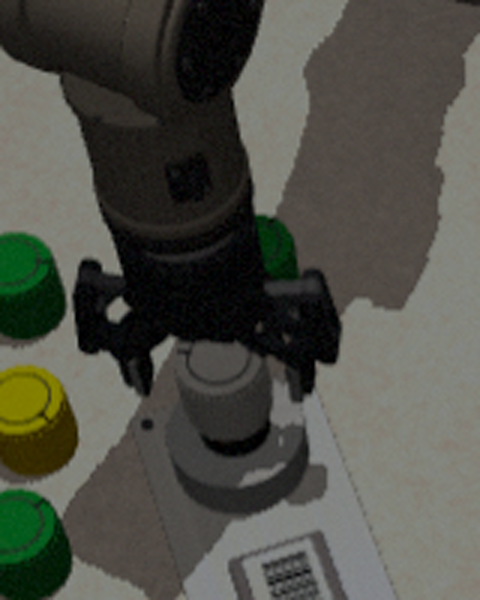

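Emit:
{"api": "move_arm", "payload": {
  "increments": "1 0 1.7 0 0 0 0; 0.5 0 0 0 0 0 0; 0.5 0 0 0 0 0 0; 0.5 0 0 0 0 0 0; 0.5 0 0 0 0 0 0; 0.5 0 0 0 0 0 0; 0.5 0 0 0 0 0 0; 0.5 0 0 0 0 0 0",
  "newtons": 60
}}

```text
t: 15.75
eef_pos: [0.5096, -0.2029, 0.0767]
tool_rot: [0.0, 0.061, 0.998, 0.0]
contact_force: [-1.8, 0.8, 5.6]
gripper_width: 0.625
```

Emit:
{"api": "move_arm", "payload": {
  "increments": "0.5 0 0 0 0 0 -0.04; 0.5 0 0 0 0 0 -0.04; 0.5 0 0 0 0 0 -0.04; 0.5 0 0 0 0 0 -0.04; 0.5 0 0 0 0 0 -0.04; 0.5 0 0 0 0 0 0; 0.5 0 0 0 0 0 0; 0.5 0 0 0 0 0 0"
}}

```text
t: 16.75
eef_pos: [0.5101, -0.2035, 0.0767]
tool_rot: [0.001, 0.161, 0.987, -0.0]
contact_force: [0.1, 0.2, 5.6]
gripper_width: 0.626
```

```bash
cat > st.py <<'E'
from h import *
o=bot.get_obs(); q=o['tool_rot']; a=np.degrees(np.arctan2(q[2],q[1]));
print(o['t'],o['eef_pos'].round(4) if hasattr(o['eef_pos'],'round') else o['eef_pos'],"jaw",round(2*a-90,1),np.round(o['contact_force'],1),np.round(o['torque'],2),o['gripper_width'])
E
python3 st.py
```

```text
16.75 [ 0.5101 -0.2035  0.0767] jaw 71.5 [0.1 0.2 5.6] [ 0.04 -0.02  0.06] 0.6260069870609859
```

Emit:
{"api": "move_arm", "payload": {
  "increments": "0.5 0 0 -1 0 0 0; 0.5 0 0 0 0 0 -0.04; 0.5 0 0 0 0 0 -0.04; 0.5 0 0 0 0 0 -0.04; 0.5 0 0 0 0 0 -0.04; 0.5 0 0 0 0 0 0; 0.5 0 0 0 0 0 0; 0.5 0 0 0 0 0 0"
}}

```text
t: 17.75
eef_pos: [0.5108, -0.204, 0.0766]
tool_rot: [0.001, 0.239, 0.971, -0.0]
contact_force: [-0.5, 0.5, 12.2]
gripper_width: 0.629
```

```bash
python3 st.py
python3 - <<'E'
from rect import *
p,d=vision.read_camera("scene")
crop("scene",p,150,90,310,290,3,"s8.png")
E
```

```text
17.75 [ 0.5108 -0.204   0.0766] jaw 62.3 [-0.5  0.5 12.2] [-0.02  0.29  0.01] 0.6288656768315085
```

View pics/s8.png

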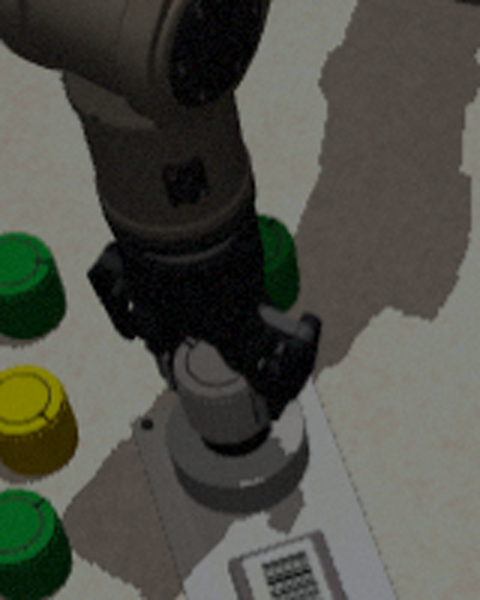

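Emit:
{"api": "move_arm", "payload": {
  "increments": "0.5 0 0 0 0 0 -0.04; 0.5 0 0 0 0 0 -0.04; 0.5 0 0 0 0 0 -0.04; 0.5 0 0 0 0 0 -0.04; 0.5 0 0 0 0 0 -0.04; 0.5 0 0 0 0 0 0; 0.5 0 0 0 0 0 0; 0.5 0 0 0 0 0 0"
}}

```text
t: 18.8
eef_pos: [0.5109, -0.2045, 0.0765]
tool_rot: [0.002, 0.335, 0.942, -0.0]
contact_force: [-0.4, -1.6, 10.4]
gripper_width: 0.624
```

```bash
python3 st.py
```

```text
18.8 [ 0.5109 -0.2045  0.0765] jaw 50.8 [-0.4 -1.6 10.4] [-0.26  0.2   0.02] 0.6243466997275089
```

Emit:
{"api": "move_arm", "payload": {
  "increments": "0.5 0 0 0 0 0 -0.04; 0.5 0 0 0 0 0 -0.04; 0.5 0 0 0 0 0 -0.04; 0.5 0 0 0 0 0 -0.04; 0.5 0 0 0 0 0 -0.04; 0.5 0 0 0 0 0 0; 0.5 0 0 0 0 0 0; 0.5 0 0 0 0 0 0"
}}

```text
t: 19.8
eef_pos: [0.5089, -0.2026, 0.0747]
tool_rot: [-0.001, 0.427, 0.904, -0.0]
contact_force: [0.3, -0.5, -1.8]
gripper_width: 0.626
```

```bash
python3 st.py
```

```text
19.8 [ 0.5089 -0.2026  0.0747] jaw 39.5 [ 0.3 -0.5 -1.8] [-0.12  0.05 -0.  ] 0.6259075549152711
```

Emit:
{"api": "move_arm", "payload": {
  "increments": "0.5 0 0 -3 0 0 0; 0.5 0 0 -3 0 0 0; 0.5 0 0 -2 0 0 0; 0.5 0 0 -2 0 0 0; 0.5 0 0 0 0 0 0; 0.5 0 0 0 0 0 0; 0.5 0 0 0 0 0 0; 0.5 0 0 0 0 0 0"
}}

```text
t: 20.8
eef_pos: [0.5095, -0.203, 0.0654]
tool_rot: [0.0, 0.427, 0.904, 0.0]
contact_force: [-0.8, 0.3, -1.5]
gripper_width: 0.625
```

```bash
python3 st.py
```

```text
20.8 [ 0.5095 -0.203   0.0654] jaw 39.5 [-0.8  0.3 -1.5] [-0.04  0.06  0.05] 0.6253126928212924
```

Free descent. Now push onto the seal.

Emit:
{"api": "move_arm", "payload": {
  "increments": "0.5 0 0 -2 0 0 0; 0.5 0 0 -2 0 0 0; 0.5 0 0 -2 0 0 0; 0.5 0 0 -1 0 0 0; 0.5 0 0 0 0 0 0; 0.5 0 0 0 0 0 0; 0.5 0 0 0 0 0 0; 0.5 0 0 0 0 0 0",
  "newtons": 80
}}

```text
t: 21.8
eef_pos: [0.5097, -0.2031, 0.0591]
tool_rot: [0.0, 0.427, 0.904, 0.0]
contact_force: [-3.1, 1.6, 9.9]
gripper_width: 0.621
```

```bash
python3 st.py
```

```text
21.8 [ 0.5097 -0.2031  0.0591] jaw 39.5 [-3.1  1.6  9.9] [0.33 0.74 0.01] 0.6211569421127531
```

Emit:
{"api": "move_arm", "payload": {
  "increments": "0.5 0 0 -1 0 0 0; 0.5 0 0 -1 0 0 0; 0.5 0 0 0 0 0 0; 0.5 0 0 0 0 0 0; 0.5 0 0 0 0 0 0; 0.5 0 0 0 0 0 0; 0.5 0 0 0 0 0 0; 0.5 0 0 0 0 0 0"
}}

```text
t: 22.8
eef_pos: [0.5097, -0.2032, 0.0587]
tool_rot: [0.0, 0.427, 0.904, 0.001]
contact_force: [-8.7, 4.8, 29.7]
gripper_width: 0.623
```

```bash
python3 st.py
python3 - <<'E'
from rect import *
r=snap("9")
crop("scene",r['scene'][0],150,90,310,290,3,"s9.png")
cv2.imwrite("pics/t9.png",r['top'][0][:,:,::-1])
P=cloud("scene",r['scene'][1]); Q=P[200:225,205:245]
print(np.round(Q[...,2]*1e3)[::3,::4])
E
```

```text
22.8 [ 0.5097 -0.2032  0.0587] jaw 39.4 [-8.7  4.8 29.7] [0.94 2.02 0.01] 0.6229637346924
[[192. 197. 198. 196. 194. 192. 188. 181.  -4.  -3.]
 [112. 132. 166. 166. 166. 178. 179. 171. 169.   1.]
 [ -0. 112. 105. 164. 161. 175. 175. 169. 170.   1.]
 [ -2.  97. 100. 157. 155. 163. 168. 167. 169.  -1.]
 [ -1.  86. 103. 103. 152. 153. 162. 162. 168. 165.]
 [ -3.  -0. 100. 103. 147. 102. 129. 131. 162. 165.]
 [ -1.  -0.  99. 106. 131. 138. 134. 129. 165. 166.]
 [ -2.  -2. 103. 102. 102. 132. 129. 100. 165. 163.]
 [ -2.  42. 101. 102.  99. 103.  nan 109. 150. 154.]]
```

View pics/s9.png

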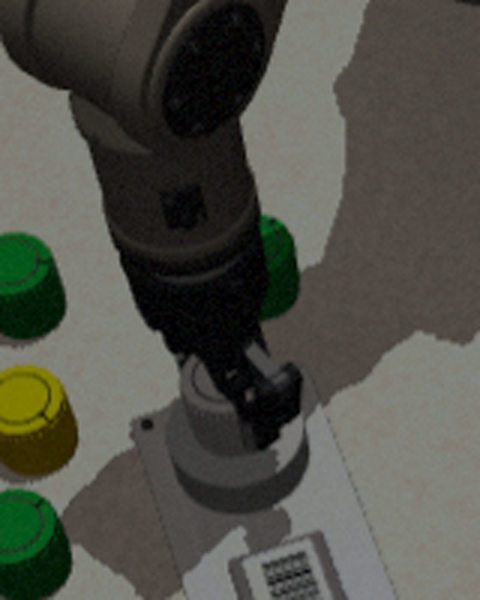

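View pics/t9.png

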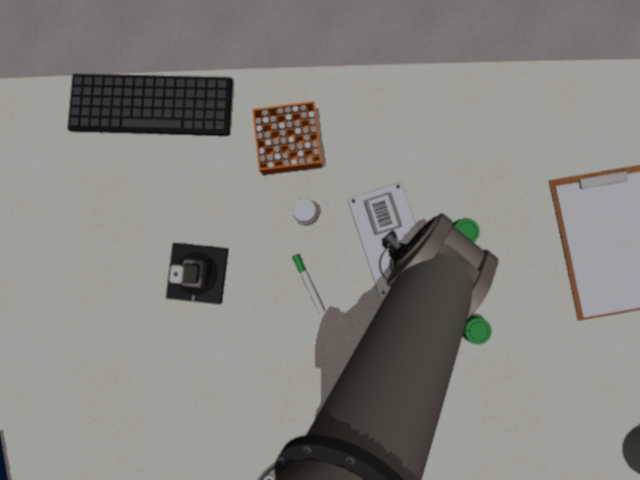

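Emit:
{"api": "move_arm", "payload": {
  "increments": "0.5 0 0 1 0 0 0; 0.5 0 0 0 0 0 0; 0.5 0 0 0 0 0 0; 0.5 0 0 0 0 0 0; 0.5 0 0 0 0 0 0; 0.5 0 0 0 0 0 0; 0.5 0 0 0 0 0 0; 0.5 0 0 0 0 0 0"
}}

```text
t: 23.9
eef_pos: [0.5097, -0.2032, 0.0588]
tool_rot: [0.0, 0.427, 0.904, 0.001]
contact_force: [-5.4, 3.2, 19.4]
gripper_width: 0.62
```

```bash
python3 st.py
```

```text
23.9 [ 0.5097 -0.2032  0.0588] jaw 39.5 [-5.4  3.2 19.4] [0.6  1.33 0.01] 0.6203046899299727
```

The collar is being held home at about 19 N, with z stable at the stop, so I'm handing in.

```bash
python3 -c "
from station import bot
print(bot.hand_in())"; python3 st.py
```

```text
the job is handed in; nothing more can be done
None
the job is handed in; nothing more can be done
```

I handed the job in at about 24 s, with the collar gripped and held down at its stop. The hand-in gave no verdict.

- **Scan:** I held the scanner upright about 7 cm over the label centre for about 1.6 s, turned to the label's direction of about 16.7°. A model overlay on the scene picture matched to within a few mm. The top camera's view was blocked by the arm, so only one camera confirms this.
- **Charging pad:** The scanner stands upright on the pad, with its handle top within about 1 mm of the pad centre in the top view.
- **Collar:** It dropped over the pins somewhere between 32° and 44° clockwise, and I stopped turning at about 44°. The tool then came down 18 mm in total, from 76.7 to 58.8 mm. The depth picture put the collar top at about 102 mm, which is the fully home height.
- **Push force:** It peaked at about 30 N, so I eased it to about 19 N at the stop, with a sideways pull of about 6 N.
- **Other items:** The tube box, marker, jar and the green look-alikes in view appear unmoved in the last pictures. The yellow one was last seen unmoved in an earlier scene view.
- **Disagreement:** The two cameras differ by about 2 to 3 mm (up to about 5 mm on the pad), so I used averaged positions.

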